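# Load a sample carrier through a self-closing dust flap

## Robot

A 6-joint arm with a two-finger parallel gripper is mounted at the origin on a cart in front of the work surface, level with it; the furniture and walls round the work are solid. World frame = base frame: x ahead of the robot, y to its left, z up, the work surface at z = 0. Lengths are in m, angles in rad, forces in N, time in s.
With the tool pointing down it reaches from about 0.325 to 0.875 m from the base axis. Payload 4.4 kg.
Tool frame: the origin (TCP) lies midway between the tips of the shut fingers; the grasp point (between the pads) lies 19 mm behind it; z points along the fingers, y is the line along which they close (so a half turn about z gives the same grasp; the last joint's range is limited). The gripper opens to 85 mm and grips with 20 to 120 N. Pads are 22 mm wide; open, the fingers measure 114 mm over their backs; the gripper's body (76 mm by 85 mm) begins 54 mm behind the grasp point. The pads swing forward as they close: fully open they stand 13 mm farther back than shut.
Start: joints at [-1.379, 0.207, 1.542, -0, 1.393, -0.15], TCP at [0.193, -0.542, 0.231] pointing down, gripper open.
Joint ranges: [-2.73, 2.73], [-0.86, 2.22], [0.23, 2.46], [-1.11, 4.25], [0.08, 2.63], [-2.82, 2.82]. Speed limits (rad/s): [2.79, 2.79, 3.14, 3.14, 3.14, 3.14].

## Interface

Orientations are given as a unit quaternion [x, y, z, w].
In Python, from rig import get_obs, snapshot, close_job gives the robot as it stands. The module is installed in compiled form; this text tells all that it offers.
- The arm moves only by the tool send_rows, never from a script. Its argument "increments" is a list of rows, each a list of 3 entries, a list of its own where there are three numbers: the opening, from 0 (shut) to 1 (fully open), then the shift along the world's x, y, z in m, then the turn, a rotation vector about the world's x, y, z in rad. In form: [[gripper, [x, y, z], [ax, ay, az]], ...]. A call has 1 to 5 rows; each row shifts and turns the commanded pose from where the row before left it; what a row does not reach is not made up. A row lasts 1/8 s, in which the tool goes at most 62.5 mm and 10.7 degrees, less where a joint would pass 70% of its speed; a pose out of reach is approached as far as the arm can. A call with a gripper value outside its range is refused whole. The fingers move at their own pace and stop on an object; "squeeze" is the grip in N (left out, the last holds). Time passes only in rows, so rows that do not move let the fingers close. It gives the time, the measured TCP pose, the force, the opening and the grip force at its end, in the units of the state.
- get_obs(): the state, without advancing time (a new reading comes with each control period).
- snapshot(name): name is "scene" or "top"; returns a dict with "color" (400x640x3 uint8, red, green, blue), "intrinsics" (3x3 intrinsics, pixels), "extrinsics" (4x4, takes a point from camera to world coordinates). Camera axes: x right, y up, looking along -z (the intrinsics and any distortion apply to the point x, -y, -z); pixel columns grow to the right and rows downward; lengths in m; the calibration is good to about 2 mm. A picture is of the moment at which its call begins. There is no depth.
- close_job(): hands the job in; it is judged then, once.
The state is a dict: "time_s": time; "joint_positions": joint angles; "joint_vel": joint speeds; "joint_efforts": joint torques, N m; "eef_pos": TCP position; "ee_rot": TCP orientation; "wrist_force": force on the tool from outside, world axes, zero at the start; "torque": the same for the moment, N m; "width": opening from 0.0 (shut) to 1.0 (fully open); "gripper_force": force on a finger pad.
Only numpy, scipy, OpenCV 4.12 (cv2) and the standard library are available. Lean on these libraries where they do the work, as an engineer would, in place of code of your own. Each camera call takes 0.05 s, during which the arm holds its last target. There are 200 camera calls.

## Task

Load the sample carrier into the white chamber: take it by its upright fin, push it nose first in through the orange self-closing flap, so that the carrier itself (not the gripper) opens the flap, and slide it on until it bears against the hidden stop and tips the red presence flag right over; the depth of the stop differs each time, so feel for it and do not ram it. Leave the carrier lying flat on the chamber floor with the flap fallen shut behind its white body, let go of it, and leave the beaker, flask and timer undisturbed.

Things in the scene. Friction and masses are not known exactly. Their poses are not given: they have to be found in the camera images.
- chamber: Low white sample chamber fixed to the bench, 92 mm wide, 180 mm deep, roof top 60 mm above the bench. Origin: on the bench below the middle of its front opening (front plane x=0); x points inward (push direction), z up. Inside width 76 mm, floor 10 mm and ceiling 56 mm above the bench. A hidden rigid stop inside meets the carrier's nose 116 to 146 mm past the opening (differs each time).
- ledge (a point): Middle of the front edge of the chamber's aluminium loading ledge, on its top face: chamber x=-105 mm, 10 mm above the bench. The ledge is level with the chamber floor. Grey guide rails 76 mm apart, tops 22 mm above the bench, run along it from x=-60 mm to the opening; from x=-100 to -60 mm they flare out.
- carrier: Sample carrier, 196 mm long, loose on the bench, about 0.2 kg. Origin: centre of its underside; x from tail to nose, z up. White body 84 x 70 x 24 mm with six orange tablets on top (x=14 to 98 mm); behind it a blue tongue 40 mm wide, 8 mm high (x=-98 to 14 mm). When home, the tongue lies under the shut flap and the fin stays outside over the ledge.
- carrier_fin (a point): Point to grip on the carrier's upright blue fin: 80 mm behind the carrier's origin, 50 mm above its underside. The fin is 32 mm long in x (carrier x=-96 to -64 mm), 12 mm thick in y, its top 68 mm above the carrier's underside.
- carrier_nose (a point): Middle of the carrier's front face, 98 mm ahead of its origin, 12 mm above its underside.
- flap (a joint): Orange self-closing flap in the opening, 72 mm wide, hinged along its top edge 50 mm above the bench, lower edge 21 mm above it. 0 = shut (upright), grows as it swings inward, to 1.45 rad. A light spring (under 1 N) closes it. The carrier's body holds it about 1 rad open; it falls shut once the rear of the white body is about 26 mm inside, as it always is when the nose is at the stop.
- lever (a joint): Presence-switch lever on the hidden stop: its lower arm hangs in the nose's path, its red upper arm stands out of the roof slot as a flag, about 110 mm above the bench. 0 = free (flag leans away from the opening); over the last 10 mm or so the nose turns it, the flag tipping towards the opening, to about 0.41 rad at the stop. Very light spring (0.3 N): does not push the carrier back.
- beaker: Glass beaker, 66 mm wide, 88 mm high, bystander. Origin: centre of its underside.
- flask_1: Conical flask with orange stopper, 68 mm wide, 132 mm high, bystander. Origin: centre of its underside.
- timer: White countdown timer, 69 x 70 x 34 mm, bystander. Origin: centre of its underside.

How it is judged:
On the way:
1. the carrier's nose pushes the flap open and is inside the opening (value of joint flap above 0.5 rad and x of carrier_nose in the frame of chamber above 0.008 m and contact force between carrier and flap above 0.02 N), for 0.1 s.
At the end, for the whole second after the job is handed in: The red lever is pressed to at least 0.28 rad (nose within about 3 mm of the hidden stop), the flap is shut again (under 0.1 rad), and the carrier lies flat (tilt under 0.05 rad) on the chamber floor, in the middle within 6 mm, its origin 10 to 54 mm past the opening, at rest and released (value of joint lever above 0.28 rad and value of joint flap below 0.1 rad and x of carrier in the frame of chamber between 0.01 and 0.054 m and y of carrier in the frame of chamber between -0.006 and 0.006 m and z of carrier in the frame of chamber between 0.007 and 0.013 m and angle between carrier's own z axis and vertical below 0.05 rad and linear speed of carrier below 0.01 m/s); the robot touches nothing.
It fails at once if the gripper's fingers press on the flap (contact force between the fingers and flap above 0.5 N).
It fails at once if the carrier is rammed against the chamber or its stop with more than 40 N (contact force between carrier and chamber above 40 N).
It fails at once if the beaker is moved by more than 30 mm or tipped (distance of beaker from where it was at the start of the episode above 0.03 m or angle between beaker's own z axis and vertical above 0.3 rad).
It fails at once if the flask is moved by more than 30 mm or tipped (distance of flask_1 from where it was at the start of the episode above 0.03 m or angle between flask_1's own z axis and vertical above 0.3 rad).
It fails at once if the timer is moved by more than 30 mm or tipped (distance of timer from where it was at the start of the episode above 0.03 m or angle between timer's own z axis and vertical above 0.3 rad).
It also fails if it takes over 51 s, if anything falls off the work surface, if the arm or the gripper's body presses on something with over 40 N, if the wrist force passes 120 N, or if a joint passes its speed limit or range.

## Working session

There is one attempt and no reset: what is moved stays moved. The work goes in short steps, Python scripts to look and compute and a tool call to move; the robot and the scene stay as the last step left them, time stands still between calls to the robot, and variables do not carry over. Pictures are saved under pics/ and viewed, at most 10 in all, crops included, and the job is handed in when it is done.

Besides the shell and the picture viewer there is one more tool, called after "Request:" in YAML: its name, and indented under it one key for each argument. send_rows: Moves the arm, as the interface text tells. Its arguments: {"type":"object","properties":{"increments":{"type":"array"},"squeeze":{"type":"number"}},"required":["increments"]}

```bash
mkdir -p pics
cat > h.py <<'E'
import numpy as np, cv2, json
from rig import get_obs, snapshot
def take(name,fn):
    s=snapshot(name); cv2.imwrite(f'pics/{fn}.png',cv2.cvtColor(s['color'],cv2.COLOR_RGB2BGR))
    np.savez(f'{fn}.npz',K=s['intrinsics'],T=s['extrinsics'],c=s['color']); return s
def ray(fn,u,v,z):
    d=np.load(f'{fn}.npz'); K=np.array(d['K']);T=np.array(d['T'])
    p=np.linalg.solve(K,[u,v,1.]); r=T[:3,:3]@np.array([p[0],-p[1],-p[2]]); o=T[:3,3]
    return o+r*(z-o[2])/r[2]
def proj(fn,P):
    d=np.load(f'{fn}.npz'); c=np.linalg.inv(d['T'])@np.append(P,1); q=d['K']@np.array([c[0],-c[1],-c[2]]); return q[:2]/q[2]
E
python3 - <<'E'
from h import *
for n in('scene','top'):
    s=take(n,n+'0'); print({k:(v.round(3).tolist()) for k,v in s.items() if k!='color'}, [k for k in s])
print(get_obs())
E
```

```text
{'intrinsics': [[501.103, 0.0, 321.18], [0.0, 501.103, 194.121], [0.0, 0.0, 1.0]], 'extrinsics': [[0.507, 0.498, -0.704, -0.602], [-0.862, 0.305, -0.405, -0.685], [0.013, 0.812, 0.583, 1.07], [0.0, 0.0, 0.0, 1.0]]} ['color', 'intrinsics', 'extrinsics']
{'intrinsics': [[383.723, 0.0, 317.333], [0.0, 383.723, 194.362], [0.0, 0.0, 1.0]], 'extrinsics': [[-0.024, 0.996, -0.087, 0.54], [-1.0, -0.023, 0.008, -0.002], [0.006, 0.087, 0.996, 1.164], [0.0, 0.0, 0.0, 1.0]]} ['color', 'intrinsics', 'extrinsics']
{'time_s': 0.1, 'joint_positions': array([-1.37853400e+00,  2.07362394e-01,  1.54286972e+00,  3.54919879e-06,
        1.39347061e+00, -1.50525335e-01]), 'joint_vel': array([-0.00188102, -0.00159834, -0.0042266 ,  0.0019434 ,  0.00117136,
       -0.00110296]), 'joint_efforts': array([-2.67467458e-04, -3.84089291e+01, -2.92546928e+01, -2.91176320e-04,
        4.81494717e-03, -1.19400136e-05]), 'eef_pos': array([ 0.19310663, -0.54085945,  0.23019838]), 'ee_rot': array([ 9.85347504e-01,  1.70555516e-01, -2.02694072e-05, -1.05484528e-03]), 'wrist_force': array([-0.64495607, -0.5615037 , -0.14698846]), 'torque': array([-0.01140148,  0.0202345 , -0.00945965]), 'gripper_force': 0.0, 'width': 0.9980297827649989}
```

View pics/top0.png

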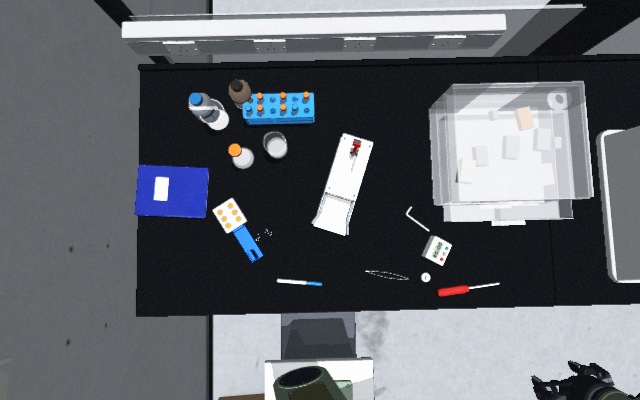

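View pics/scene0.png

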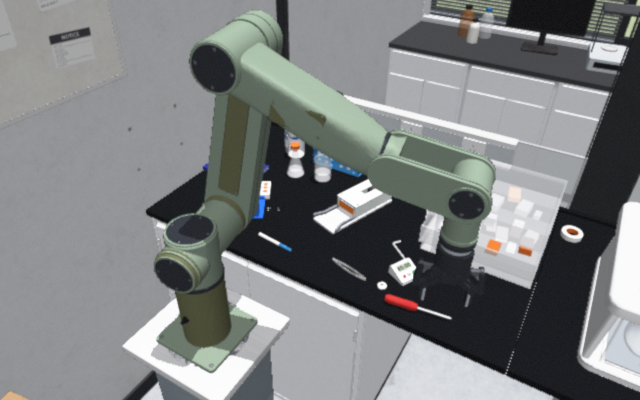

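The top view shows the carrier at about (238,230), with its nose up-left and its fin near (255,252). The chamber is at about (345,180), with its opening toward the robot (ledge front near (331,230)). The flask (241,156), beaker (275,146) and timer (437,249) are off to the sides. I'll enlarge the part I need.

Run:
```python
from h import *
c=cv2.imread('pics/top0.png')
cv2.imwrite('pics/crop0.png',cv2.resize(c[125:270,195:395],None,fx=4,fy=4,interpolation=cv2.INTER_CUBIC))
```

```text
(no output)
```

View pics/crop0.png

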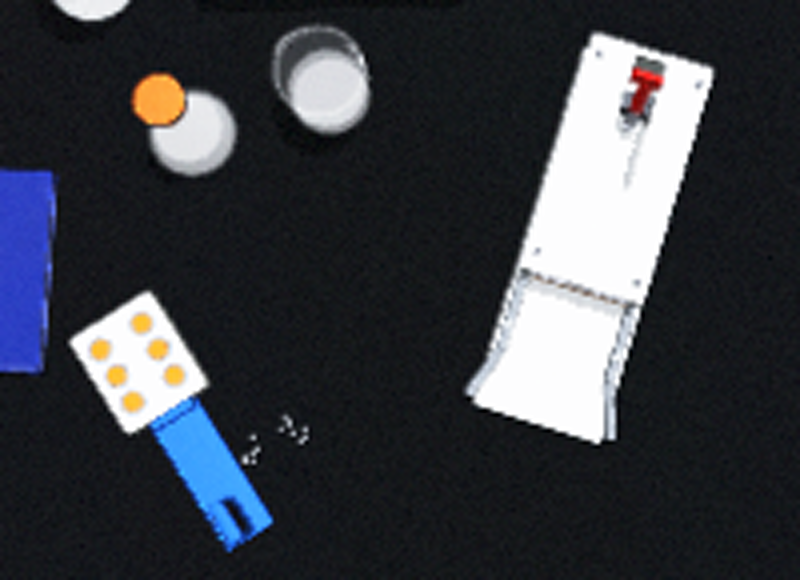

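```bash
cat >> h.py <<'E'
def cr(p,off,f): return ((p[0]+.5)/f-.5+off[0],(p[1]+.5)/f-.5+off[1])
def fit(obj,W):
    o=np.array(obj,float);W=np.array(W)[:,:2]; oc=o.mean(0);Wc=W.mean(0)
    z=((W-Wc)@[1,1j])@np.conj((o-oc)@[1,1j]); a=np.angle(z); R=np.array([[np.cos(a),-np.sin(a)],[np.sin(a),np.cos(a)]])
    t=Wc-R@oc; return t,a,R,(o@R.T+t-W)
E
python3 - <<'E'
from h import *
np.set_printoptions(precision=4,suppress=True)
f=lambda L,z:[ray('top0',*cr(p,(195,125),4),z) for p in L]
# carrier nose-right,nose-left..., image up = +x, image left=+y
t,a,R,e=fit([[.098,-.035],[.098,.035],[.014,.035],[.014,-.035]],f([(150,291),(70,341),(130,434),(209,384)],.024))
print('carrier',t,a,np.degrees(a),'\n',e); print('fin',t+R@[-.08,0])
tl=f([(273,521),(232,551)],.008); print('tail mid',np.mean(tl,0), 'pred',t+R@[-.098,0])
t2,a2,R2,e2=fit([[.18,.046],[.18,-.046],[0,-.046],[0,.046]],f([(594,32),(715,68),(640,306),(522,270)],.06))
print('chamber',t2,a2,np.degrees(a2),'\n',e2); print('ledge pred',t2+R2@[-.105,0])
print('ledge mid meas',np.mean(f([(470,397),(603,442)],.01),0))
for P in (np.append(t+R@[-.08,0],.068),np.append(t+R@[-.064,0],.068),np.append(t+R@[-.096,0],.068)):
    u=proj('top0',P); print('fin top px crop',(u-[195,125])*4)
print('target fin at 30mm origin',t2+R2@[-.05,0])
print('dist',np.linalg.norm(t+R@[-.08,0]),)
E
```

```text
carrier [0.5357 0.2204] 0.5527114627908574 31.66803410641817 
 [[ 0.0013  0.0001]
 [ 0.0003  0.0003]
 [-0.0015  0.0004]
 [-0.0001 -0.0007]]
fin [0.4677 0.1784]
tail mid [0.4529 0.17   0.008 ] pred [0.4523 0.1689]
chamber [ 0.6296 -0.077 ] -0.32555707722598737 -18.653046515663686 
 [[-0.0011  0.0004]
 [-0.0018  0.0009]
 [ 0.0008 -0.002 ]
 [ 0.0021  0.0007]]
ledge pred [ 0.5301 -0.0434]
ledge mid meas [ 0.5342 -0.0435  0.01  ]
fin top px crop [226.3659 520.4223]
fin top px crop [214.2948 501.2617]
fin top px crop [238.4618 539.6223]
target fin at 30mm origin [ 0.5822 -0.061 ]
dist 0.5005196825027287
```

Request:
send_rows:
  increments:
    - [1, [0.021, 0.055, 0], [0, 0, 0.016]]
    - [1, [0.021, 0.055, 0], [0, 0, 0.016]]
    - [1, [0.021, 0.055, 0], [0, 0, 0.016]]
    - [1, [0.021, 0.055, 0], [0, 0, 0.016]]
    - [1, [0.021, 0.055, 0], [0, 0, 0.016]]
  squeeze: 80

```text
time_s: 0.72
eef_pos: [0.2984, -0.2645, 0.2309]
ee_rot: [0.978, 0.21, 0.0, -0.0]
wrist_force: [-0.1, -0.7, 0.7]
width: 1.0
gripper_force: 0.0
```

Request:
send_rows:
  increments:
    - [1, [0.021, 0.055, 0], [0, 0, 0.016]]
    - [1, [0.021, 0.055, 0], [0, 0, 0.016]]
    - [1, [0.021, 0.055, 0], [0, 0, 0.016]]
    - [1, [0.021, 0.055, 0], [0, 0, 0.016]]
    - [1, [0.021, 0.055, 0], [0, 0, 0.016]]

```text
time_s: 1.35
eef_pos: [0.4034, 0.0104, 0.2312]
ee_rot: [0.968, 0.249, 0.0, 0.0]
wrist_force: [0.2, -0.4, 1.1]
width: 0.998
gripper_force: 0.0
```

Request:
send_rows:
  increments:
    - [1, [0.021, 0.055, -0.02], [0, 0, 0.016]]
    - [1, [0.021, 0.055, -0.03], [0, 0, 0.016]]
    - [1, [0.021, 0.055, -0.03], [0, 0, 0.018]]
    - [1, [0, 0, 0], [0, 0, 0]]
    - [1, [0, 0, 0], [0, 0, 0]]

```text
time_s: 1.98
eef_pos: [0.4635, 0.1673, 0.1541]
ee_rot: [0.962, 0.273, -0.001, 0.0]
wrist_force: [0.2, -0.3, 0.7]
width: 0.999
gripper_force: 0.0
```

Run:
```python
from h import *
o=get_obs(); print(o['eef_pos'],o['ee_rot'])
take('scene','scene1'); take('top','top1')
c=cv2.imread('pics/scene1.png'); d=cv2.imread('pics/top1.png')
a=cv2.resize(c[150:300,200:400],None,fx=4,fy=4,interpolation=3)[:, :800]
b=cv2.resize(d[180:280,195:295],None,fx=3,fy=3,interpolation=3)
p=np.array([proj('scene1',[*q]) for q in [(.4677,.1784,.068),(.4677,.1784,.0),(.6191,.2718,.012)]]); print(p)
cv2.imwrite('pics/c1.png',a); cv2.imwrite('pics/c1b.png',b)
```

```text
[0.46350717 0.16730884 0.15410428] [ 9.61946498e-01  2.73236791e-01 -7.46115651e-04  1.87534042e-04]
[[257.40037135 199.66503441]
 [258.60869752 215.55890061]
 [262.26209866 183.45819502]]
```

View pics/c1.png

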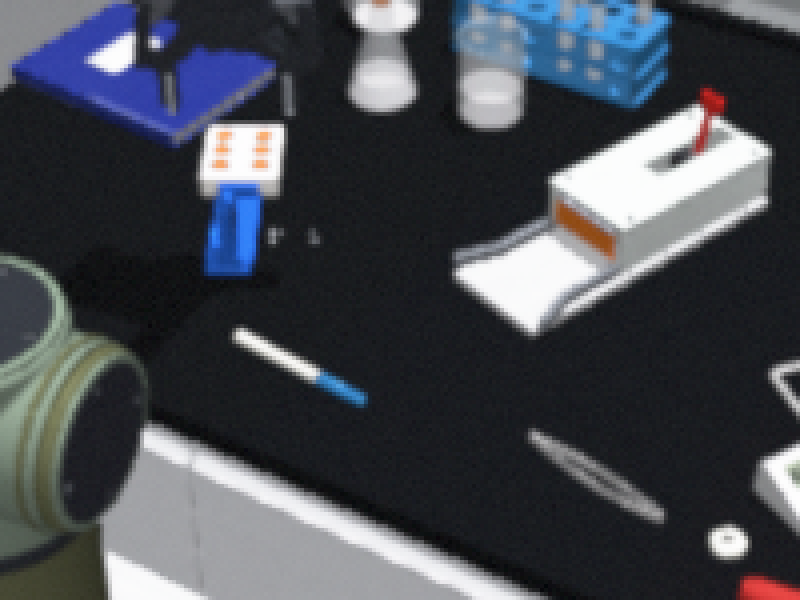

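The scene crop shows the carrier upright, with its fin at about (235,215), where the estimate puts it. The fingers are above and behind it at (170–290,90). Next I align and descend.

Request:
send_rows:
  increments:
    - [1, [0.004, 0.011, -0.03], [0, 0, 0]]
    - [1, [0, 0, -0.04], [0, 0, 0]]
    - [1, [0, 0, -0.03], [0, 0, 0]]
    - [1, [0, 0, -0.021], [0, 0, 0]]
    - [1, [0, 0, 0], [0, 0, 0]]

```text
time_s: 2.7
eef_pos: [0.4671, 0.177, 0.0332]
ee_rot: [0.962, 0.272, -0.001, -0.0]
wrist_force: [0.8, 0.0, -0.3]
width: 0.998
gripper_force: 0.0
```

Request:
send_rows:
  increments:
    - [0, [0, 0, 0], [0, 0, 0]]
    - [0, [0, 0, 0], [0, 0, 0]]
    - [0, [0, 0, 0], [0, 0, 0]]
    - [0, [0, 0, 0], [0, 0, 0]]
    - [0, [0, 0, 0], [0, 0, 0]]

```text
time_s: 3.32
eef_pos: [0.4685, 0.1788, 0.0342]
ee_rot: [0.962, 0.273, 0.001, -0.0]
wrist_force: [0.3, 0.4, 3.8]
width: 0.128
gripper_force: 78.9
```

Request:
send_rows:
  increments:
    - [0, [0, 0, 0.01], [0, 0, 0]]
    - [0, [0, 0, 0.02], [0, 0, 0]]
    - [0, [0, 0, 0.025], [0, 0, 0]]
    - [0, [0, 0, 0.025], [0, 0, 0]]
    - [0, [0, 0, 0], [0, 0, 0]]
  squeeze: 100

```text
time_s: 3.95
eef_pos: [0.4696, 0.1788, 0.1155]
ee_rot: [0.962, 0.273, 0.002, 0.0]
wrist_force: [0.3, 0.4, -0.9]
width: 0.13
gripper_force: 97.1
```

Request:
send_rows:
  increments:
    - [0, [-0.007, -0.02, 0], [0, 0, -0.1]]
    - [0, [-0.007, -0.02, 0], [0, 0, -0.1]]
    - [0, [-0.007, -0.02, 0], [0, 0, -0.1]]
    - [0, [-0.007, -0.02, 0], [0, 0, -0.1]]
    - [0, [-0.007, -0.02, 0], [0, 0, -0.1]]

```text
time_s: 4.58
eef_pos: [0.4312, 0.0779, 0.1119]
ee_rot: [1.0, 0.025, -0.002, -0.0]
wrist_force: [0.8, -0.2, -1.6]
width: 0.12
gripper_force: 97.4
```

Request:
send_rows:
  increments:
    - [0, [-0.007, -0.02, 0], [0, 0, -0.1]]
    - [0, [-0.007, -0.02, 0], [0, 0, -0.1]]
    - [0, [-0.008, -0.02, 0], [0, 0, -0.1]]
    - [0, [-0.008, -0.02, 0], [0, 0, -0.078]]
    - [0, [0, 0, 0], [0, 0, 0]]

```text
time_s: 5.2
eef_pos: [0.4013, -0.002, 0.1121]
ee_rot: [0.987, -0.163, -0.002, -0.0]
wrist_force: [0.5, 0.3, -2.1]
width: 0.124
gripper_force: 97.5
```

Run:
```python
from h import *
o=get_obs(); print({k:np.round(v,4) for k,v in o.items() if k[0]!='j'})
take('scene','scene2'); take('top','top2')
c=cv2.imread('pics/scene2.png'); d=cv2.imread('pics/top2.png')
a=cv2.resize(c[150:300,220:380],(640,600),interpolation=3)
b=cv2.resize(d[125:275,260:400],(560,600),interpolation=3)
cv2.imwrite('pics/c2.png',cv2.resize(np.hstack([a,b]),(800,400)))
cv2.imwrite('pics/c2a.png',a);cv2.imwrite('pics/c2b.png',b)
```

```text
{'time_s': np.float64(5.2), 'eef_pos': array([ 0.4013, -0.002 ,  0.1121]), 'ee_rot': array([ 9.867e-01, -1.628e-01, -1.500e-03, -1.000e-04]), 'wrist_force': array([ 0.4969,  0.2793, -2.0785]), 'torque': array([ 0.0361,  0.1289, -0.0191]), 'gripper_force': np.float64(97.4512), 'width': np.float64(0.1239)}
```

View pics/c2.png

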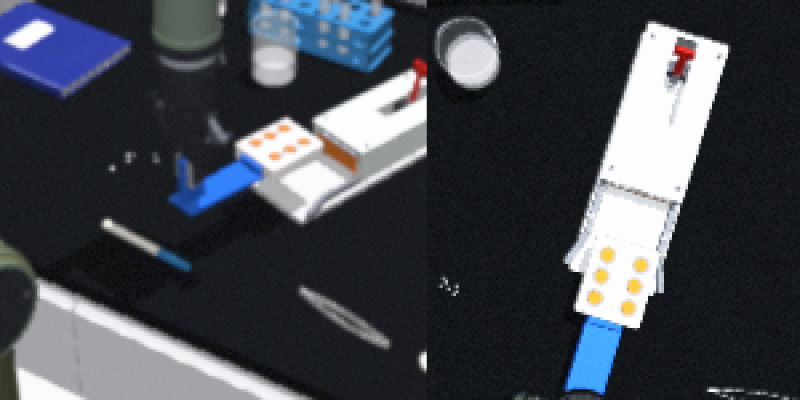

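The carrier hangs from the fin with its nose just above the ledge flare, roughly level. I'll check alignment on the enlarged top crop.

View pics/c2b.png

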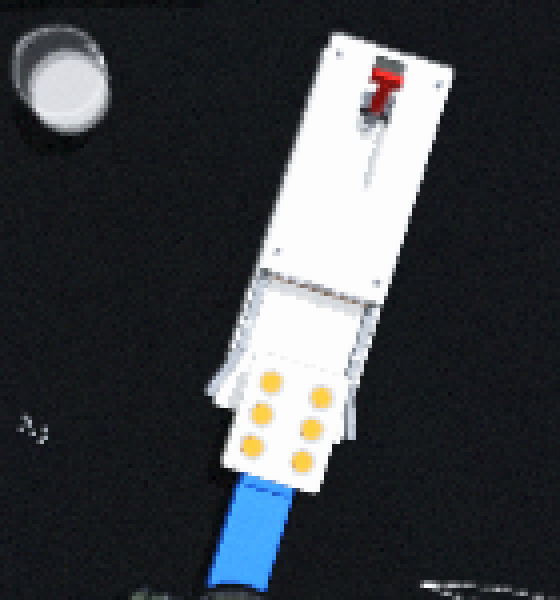

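View pics/c2a.png

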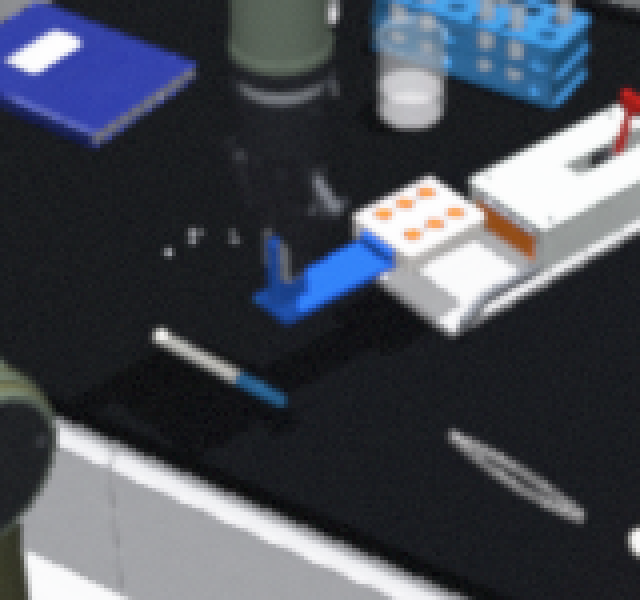

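Run:
```python
from h import *
np.set_printoptions(precision=4,suppress=True)
A=[(271,382),(262,414),(252,446),(321,398),(312,429),(302,461)]
B=[(384,214),(405,203),(428,190),(412,234),(434,223),(457,211)]
# match order: top: left far,mid,near ; right far.. ; scene: far-left=428,190 ...
B=[(428,190),(405,203),(384,214),(457,211),(434,223),(412,234)]
W=[]
for a,b in zip(A,B):
    u=cr(a,(260,125),4); v=cr(b,(220,150),4)
    L=[]
    for fn,p in(('top2',u),('scene2',v)):
        p0=ray(fn,*p,0);p1=ray(fn,*p,.2);L.append((p0,p1-p0))
    M=np.c_[L[0][1],-L[1][1]]; s=np.linalg.lstsq(M,L[1][0]-L[0][0],rcond=None)[0]
    P=L[0][0]+L[0][1]*s[0];Q=L[1][0]+L[1][1]*s[1]; W.append((P+Q)/2); print((P+Q)/2,np.linalg.norm(P-Q))
W=np.array(W); m=W.mean(0); print('mean',m)
l=(W[0]+W[3]-W[2]-W[5])/2; print('slope',l, 'pitch',np.degrees(np.arctan2(l[2],np.hypot(l[0],l[1]))),'yaw',np.degrees(np.arctan2(l[1],l[0])))
e=get_obs()['eef_pos']; d=m-e; print('mean rel eef',d,'yaw',np.degrees(np.arctan2(d[1],d[0])),np.hypot(d[0],d[1]))
for z in(.095,.1,.105):
    c=np.mean([ray('top2',*cr(a,(260,125),4),z) for a in A],0)
    t2=np.array([.6296,-.077]);a2=-.3256;R2=np.array([[np.cos(a2),-np.sin(a2)],[np.sin(a2),np.cos(a2)]])
    print(z,c,'in chamber',(c[:2]-t2)@R2)
print('eef in chamber',(e[:2]-t2)@R2)
# body corners
for z in(.1,):
  t,a,R,er=fit([[.098,.035],[.014,.035],[.014,-.035],[.098,-.035]],[ray('top2',*cr(p,(260,125),4),z) for p in((249,350),(222,466),(318,493),(349,377))])
  print(t,np.degrees(a),(t-t2)@R2,'\n',er)
# roof refit
t3,a3,R3,e3=fit([[.18,.046],[.18,-.046],[0,-.046],[0,.046]],[ray('top2',*cr(p,(260,125),4),.06) for p in((331,33),(453,70),(382,306),(262,270))]); print(t3,np.degrees(a3))
```

```text
[ 0.5603 -0.0368  0.103 ] 0.0005254651909507443
[ 0.538  -0.0293  0.1009] 0.002505530053204939
[ 0.5163 -0.022   0.1006] 0.002019477361005328
[ 0.5484 -0.071   0.1023] 0.0007664132886361546
[ 0.5267 -0.0633  0.1011] 0.0030025070444639123
[ 0.5049 -0.0556  0.1011] 0.003235218311846125
mean [ 0.5324 -0.0463  0.1015]
slope [ 0.0438 -0.0151  0.0018] pitch 2.1871329447056995 yaw -18.986465616723525
mean rel eef [ 0.1301 -0.0452 -0.0112] yaw -19.149254888983776 0.1377278672578084
0.095 [ 0.5329 -0.0475  0.095 ] in chamber [-0.101 -0.003]
0.1 [ 0.533  -0.0473  0.1   ] in chamber [-0.1011 -0.0027]
0.105 [ 0.533  -0.0471  0.105 ] in chamber [-0.1011 -0.0025]
eef in chamber [-0.2396 -0.0008]
[ 0.4794 -0.0303] -16.083799901744772 [-0.1572 -0.0038] 
 [[ 0.0003 -0.0013]
 [-0.0011  0.0014]
 [-0.0004 -0.0003]
 [ 0.0012  0.0002]]
[ 0.6288 -0.0772] -18.125813387267115
```

Request:
send_rows:
  increments:
    - [0, [-0.013, 0.0076, -0.01], [0, 0, 0]]
    - [0, [0, 0, -0.02], [0, 0, 0]]
    - [0, [0, 0, -0.02], [0, 0, 0]]
    - [0, [0, 0, -0.008], [0, 0, 0]]
    - [0, [0, 0, 0], [0, 0, 0]]

```text
time_s: 5.92
eef_pos: [0.3889, 0.0068, 0.0548]
ee_rot: [0.987, -0.161, -0.001, -0.0]
wrist_force: [-0.2, 0.5, -1.7]
width: 0.127
gripper_force: 97.4
```

Request:
send_rows:
  increments:
    - [0, [0, 0, -0.002], [0, 0, 0]]
    - [0, [0, 0, -0.002], [0, 0, 0]]
    - [0, [0, 0, 0], [0, 0, 0]]

```text
time_s: 6.3
eef_pos: [0.3902, 0.006, 0.0517]
ee_rot: [0.987, -0.162, 0.0, -0.0]
wrist_force: [-0.4, -0.4, -1.8]
width: 0.128
gripper_force: 97.4
```

Run:
```python
from h import *
o=get_obs(); print({k:np.round(v,4) for k,v in o.items() if k[0]!='j'})
take('top','top3'); take('scene','scene3')
d=cv2.imread('pics/top3.png'); c=cv2.imread('pics/scene3.png')
b=cv2.resize(d[185:275,300:370],(420,540),interpolation=3)
a=cv2.resize(c[180:270,260:320],(360,540),interpolation=3)
cv2.imwrite('pics/c3.png',np.hstack([b,a]))
```

```text
{'time_s': np.float64(6.3), 'eef_pos': array([0.3902, 0.006 , 0.0517]), 'ee_rot': array([ 9.868e-01, -1.619e-01,  2.000e-04, -0.000e+00]), 'wrist_force': array([-0.3995, -0.4203, -1.8035]), 'torque': array([0.0347, 0.1533, 0.0161]), 'gripper_force': np.float64(97.4379), 'width': np.float64(0.1281)}
```

View pics/c3.png

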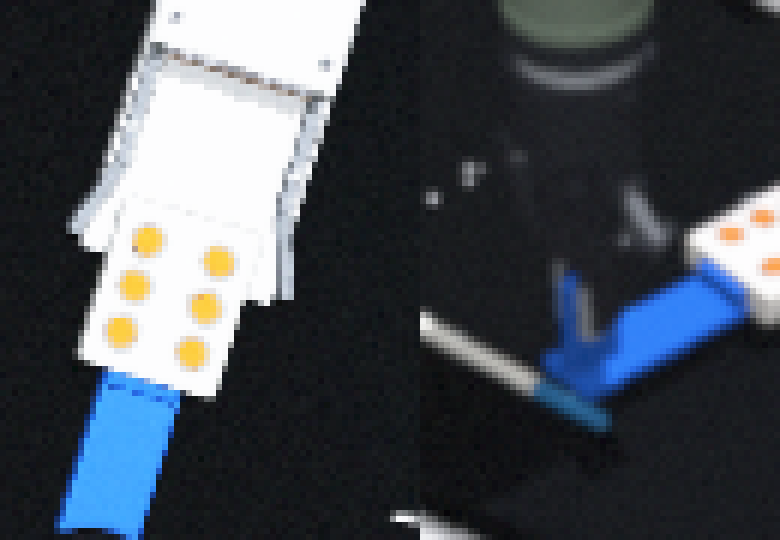

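Run:
```python
from h import *
np.set_printoptions(precision=4,suppress=True)
t2=np.array([.6292,-.0771]);a2=-.321;R2=np.array([[np.cos(a2),-np.sin(a2)],[np.sin(a2),np.cos(a2)]])
f=lambda p,z:(ray('top3',*cr(p,(300,185),6),z)[:2]-t2)@R2
for n,p in dict(Li1=(163,60),Li2=(132,165),Ri1=(308,108),Ri2=(285,185),Lend=(70,226),Lend2=(88,246),Rend=(272,300),Rend2=(292,300)).items(): print(n,f(p,.022 if n[1]=='i' else .015))
for p in((148,240),(134,285),(120,330),(218,262),(206,307),(193,352)): print(f(p,.042))
e=get_obs()['eef_pos'];print('eef',(e[:2]-t2)@R2)
for dx,dy in ((.05,0),(0,.001)): print(R2@[dx,dy])
# row-profile across straight rails at chamber x=-35, z=.022 
s=np.load('top3.npz')['c'].astype(float).mean(2).astype('f4')
for x in(-.03,-.045):
    ys=np.arange(-.06,.0601,.002); pr=[]
    for y in ys:
        u=proj('top3',np.append(t2+R2@[x,y],.022)); pr.append(cv2.remap(s,np.float32([[u[0]]]),np.float32([[u[1]]]),1)[0,0])
    print(x,[(round(float(y)*1000),int(v)) for y,v in zip(ys,pr) if abs(y)>.025])
```

```text
Li1 [-0.0032  0.0382]
Li2 [-0.0577  0.0377]
Ri1 [-0.005  -0.0377]
Ri2 [-0.045  -0.0377]
Lend [-0.0955  0.0583]
Lend2 [-0.1024  0.0468]
Rend [-0.1012 -0.0484]
Rend2 [-0.0983 -0.0579]
[-0.0912  0.0197]
[-0.114   0.0199]
[-0.1367  0.02  ]
[-0.0914 -0.0159]
[-0.1139 -0.0166]
[-0.1365 -0.0168]
eef [-0.253   0.0035]
[ 0.0474 -0.0158]
[0.0003 0.0009]
-0.03 [(-60, 23), (-58, 25), (-56, 22), (-54, 20), (-52, 23), (-50, 52), (-48, 123), (-46, 195), (-44, 205), (-42, 205), (-40, 200), (-38, 207), (-36, 239), (-34, 250), (-32, 253), (-30, 253), (-28, 253), (-26, 253), (26, 253), (28, 253), (30, 253), (32, 253), (34, 253), (36, 247), (38, 218), (40, 208), (42, 211), (44, 204), (46, 206), (48, 215), (50, 141), (52, 82), (54, 30), (56, 23), (58, 24), (60, 21)]
-0.045 [(-60, 23), (-58, 22), (-56, 19), (-54, 21), (-52, 23), (-50, 24), (-48, 138), (-46, 216), (-44, 211), (-42, 208), (-40, 195), (-38, 152), (-36, 189), (-34, 251), (-32, 252), (-30, 253), (-28, 253), (-26, 253), (26, 253), (28, 253), (30, 253), (32, 253), (34, 253), (36, 253), (38, 246), (40, 230), (42, 218), (44, 208), (46, 196), (48, 208), (50, 193), (52, 107), (54, 48), (56, 18), (58, 20), (60, 23)]
```

Request:
send_rows:
  increments:
    - [0, [0.0092, -0.0041, 0], [0, 0, 0]]
    - [0, [0.0095, -0.0032, 0], [0, 0, 0]]
    - [0, [0.0095, -0.0032, 0], [0, 0, 0]]
    - [0, [0, 0, 0], [0, 0, 0]]

```text
time_s: 6.9
eef_pos: [0.4196, -0.0049, 0.0518]
ee_rot: [0.987, -0.162, 0.001, 0.0]
wrist_force: [0.2, 0.0, -1.3]
width: 0.125
gripper_force: 97.4
```

Request:
send_rows:
  increments:
    - [0, [0, 0, -0.002], [0, 0, 0]]
    - [0, [0, 0, -0.001], [0, 0, 0]]
    - [0, [0, 0, -0.001], [0, 0, 0]]
    - [0, [0, 0, 0], [0, 0, 0]]

```text
time_s: 7.4
eef_pos: [0.4179, -0.0043, 0.0474]
ee_rot: [0.987, -0.162, -0.0, -0.0]
wrist_force: [-0.1, 0.5, -2.5]
width: 0.125
gripper_force: 97.4
```

Request:
send_rows:
  increments:
    - [0, [0, 0, -0.0015], [0, 0, 0]]
    - [0, [0, 0, 0], [0, 0, 0]]
    - [0, [0, 0, 0], [0, 0, 0]]

```text
time_s: 7.78
eef_pos: [0.4182, -0.0044, 0.046]
ee_rot: [0.987, -0.162, 0.0, -0.0]
wrist_force: [-0.7, -1.0, -2.1]
width: 0.126
gripper_force: 97.4
```

Request:
send_rows:
  increments:
    - [0, [0, 0, -0.001], [0, 0, 0]]
    - [0, [0, 0, 0], [0, 0, 0]]
    - [0, [0, 0, 0], [0, 0, 0]]

```text
time_s: 8.15
eef_pos: [0.4182, -0.0044, 0.045]
ee_rot: [0.987, -0.162, -0.0, -0.0]
wrist_force: [0.1, 0.4, -2.5]
width: 0.126
gripper_force: 97.4
```

Request:
send_rows:
  increments:
    - [0, [0.0095, -0.0032, 0], [0, 0, 0]]
    - [0, [0.0095, -0.0032, 0], [0, 0, 0]]
    - [0, [0.0095, -0.0032, 0], [0, 0, 0]]
    - [0, [0.0095, -0.0032, 0], [0, 0, 0]]
    - [0, [0, 0, 0], [0, 0, 0]]

```text
time_s: 8.78
eef_pos: [0.4573, -0.0176, 0.0452]
ee_rot: [0.987, -0.162, 0.0, 0.0]
wrist_force: [0.3, 0.3, -1.3]
width: 0.123
gripper_force: 97.5
```

Request:
send_rows:
  increments:
    - [0, [0.0095, -0.0032, 0], [0, 0, 0]]
    - [0, [0.0095, -0.0032, 0], [0, 0, 0]]
    - [0, [0.0095, -0.0032, 0], [0, 0, 0]]
    - [0, [0, 0, 0], [0, 0, 0]]

```text
time_s: 9.28
eef_pos: [0.486, -0.0273, 0.0452]
ee_rot: [0.987, -0.162, 0.001, 0.0]
wrist_force: [-0.4, -0.3, -3.2]
width: 0.124
gripper_force: 97.5
```

Run:
```python
from h import *
np.set_printoptions(precision=4,suppress=True)
take('top','top4'); take('scene','scene4')
o=get_obs(); t2=np.array([.6292,-.0771]);a2=-.321;R2=np.array([[np.cos(a2),-np.sin(a2)],[np.sin(a2),np.cos(a2)]])
print((o['eef_pos'][:2]-t2)@R2,o['wrist_force'],o['torque'])
d=cv2.imread('pics/top4.png'); c=cv2.imread('pics/scene4.png')
b=cv2.resize(d[150:250,305:385],(480,600),interpolation=3)
a=cv2.resize(c[165:245,275:405],(780,480),interpolation=3)
cv2.imwrite('pics/c4.png',a); cv2.imwrite('pics/c4b.png',b)
```

```text
[-0.153   0.0021] [ 0.5295 -0.5174 -3.088 ] [ 0.0116  0.0825 -0.0183]
```

View pics/c4.png

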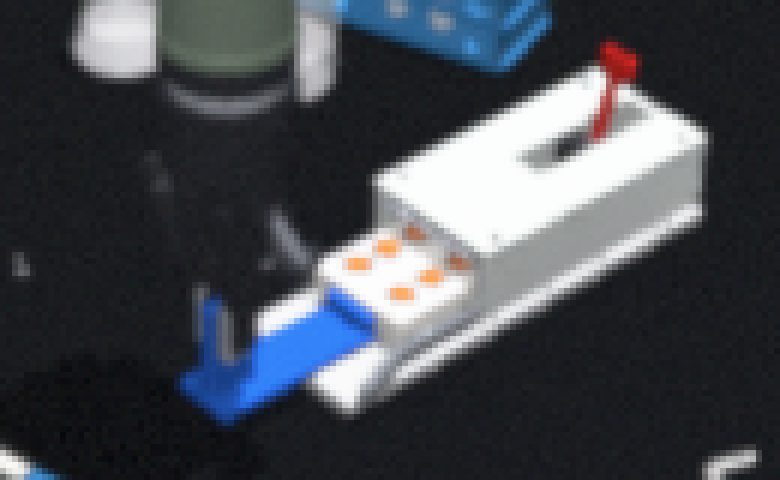

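The scene crop shows the nose inside the opening with the flap pushed up out of sight, two tablets under the roof, and the red flag at (615,70) still leaning away. I carry on.

Request:
send_rows:
  increments:
    - [0, [0.0095, -0.0032, 0], [0, 0, 0]]
    - [0, [0.0095, -0.0032, 0], [0, 0, 0]]
    - [0, [0.0095, -0.0032, 0], [0, 0, 0]]
    - [0, [0, 0, 0], [0, 0, 0]]

```text
time_s: 9.88
eef_pos: [0.5146, -0.037, 0.0453]
ee_rot: [0.987, -0.162, 0.001, 0.0]
wrist_force: [0.0, 0.0, -3.8]
width: 0.124
gripper_force: 97.5
```

Request:
send_rows:
  increments:
    - [0, [0.0095, -0.0032, 0], [0, 0, 0]]
    - [0, [0.0095, -0.0032, 0], [0, 0, 0]]
    - [0, [0.0095, -0.0032, 0], [0, 0, 0]]
    - [0, [0, 0, 0], [0, 0, 0]]

```text
time_s: 10.38
eef_pos: [0.543, -0.0465, 0.0453]
ee_rot: [0.987, -0.162, 0.001, 0.0]
wrist_force: [0.2, 0.0, -3.4]
width: 0.127
gripper_force: 97.4
```

Request:
send_rows:
  increments:
    - [0, [0.0095, -0.0032, 0], [0, 0, 0]]
    - [0, [0.0048, -0.0016, 0], [0, 0, 0]]
    - [0, [0, 0, 0], [0, 0, 0]]

```text
time_s: 10.75
eef_pos: [0.5566, -0.051, 0.0451]
ee_rot: [0.987, -0.162, 0.0, 0.0]
wrist_force: [-0.3, -0.2, -2.7]
width: 0.122
gripper_force: 97.3
```

```bash
cat >> h.py <<'E'
def flag(n):
    s=take('top',f't{n}'); c=s['color'].astype(int)[120:180,325:395]; m=(c[...,0]>110)&(c[...,1]<60)&(c[...,2]<60)
    v,u=np.nonzero(m); o=get_obs(); t2=np.array([.6292,-.0771]);a2=-.321;R2=np.array([[np.cos(a2),-np.sin(a2)],[np.sin(a2),np.cos(a2)]])
    print('red n',len(u),'u',u.mean().round(2)+325,'v mean/min/max',v.mean().round(2)+120,v.min()+120,v.max()+120,'eef',((o['eef_pos'][:2]-t2)@R2).round(4),'F',(o['wrist_force'][:2]@R2).round(2),o['wrist_force'][2].round(2))
E
python3 - <<'E'
from h import *
flag(1)
E
```

```text
red n 43 u 355.28 v mean/min/max 146.57999999999998 142 152 eef [-0.0775  0.0018] F [ 0.45 -0.21] -2.98
```

Request:
send_rows:
  increments:
    - [0, [0.0019, -0.0006, 0], [0, 0, 0]]
    - [0, [0.0019, -0.0006, 0], [0, 0, 0]]
    - [0, [0.0019, -0.0006, 0], [0, 0, 0]]
    - [0, [0, 0, 0], [0, 0, 0]]

```text
time_s: 11.3
eef_pos: [0.562, -0.0527, 0.0451]
ee_rot: [0.987, -0.162, 0.0, 0.0]
wrist_force: [0.3, 0.0, -2.8]
width: 0.122
gripper_force: 97.4
```

Request:
send_rows:
  increments:
    - [0, [0.0019, -0.0006, 0], [0, 0, 0]]
    - [0, [0.0019, -0.0006, 0], [0, 0, 0]]
    - [0, [0.0019, -0.0006, 0], [0, 0, 0]]
    - [0, [0, 0, 0], [0, 0, 0]]

```text
time_s: 11.8
eef_pos: [0.5677, -0.0545, 0.0451]
ee_rot: [0.987, -0.162, 0.0, 0.0]
wrist_force: [0.1, 0.1, -1.9]
width: 0.118
gripper_force: 97.5
```

Run:
```python
from h import *
flag(2)
```

```text
red n 42 u 355.36 v mean/min/max 146.48 142 152 eef [-0.0657  0.0021] F [ 0.26 -0.09] -1.52
```

Request:
send_rows:
  increments:
    - [0, [0.0019, -0.0006, 0], [0, 0, 0]]
    - [0, [0.0019, -0.0006, 0], [0, 0, 0]]
    - [0, [0.0019, -0.0006, 0], [0, 0, 0]]
    - [0, [0.0019, -0.0006, 0], [0, 0, 0]]
    - [0, [0, 0, 0], [0, 0, 0]]

```text
time_s: 12.48
eef_pos: [0.5752, -0.0569, 0.0451]
ee_rot: [0.987, -0.162, 0.0, 0.0]
wrist_force: [0.2, 0.4, -2.0]
width: 0.123
gripper_force: 97.5
```

```bash
python3 -c "
from h import *
flag(3)"
```

```text
red n 42 u 355.31 v mean/min/max 146.69 142 152 eef [-0.0578  0.0021] F [-0.33 -0.5 ] -1.71
```

Request:
send_rows:
  increments:
    - [0, [0.0019, -0.0006, 0], [0, 0, 0]]
    - [0, [0.0019, -0.0006, 0], [0, 0, 0]]
    - [0, [0.0019, -0.0006, 0], [0, 0, 0]]
    - [0, [0.0019, -0.0006, 0], [0, 0, 0]]
    - [0, [0, 0, 0], [0, 0, 0]]

```text
time_s: 13.15
eef_pos: [0.5828, -0.0593, 0.0451]
ee_rot: [0.987, -0.162, 0.0, -0.0]
wrist_force: [-0.1, -0.4, -2.2]
width: 0.129
gripper_force: 97.5
```

```bash
python3 -c "
from h import *
flag(4)"
```

```text
red n 8 u 355.38 v mean/min/max 147.75 147 149 eef [-0.0498  0.0022] F [-0.14  0.21] -2.27
```

Run:
```python
from h import *
take('scene','scene5')
a=cv2.imread('pics/scene5.png'); b=cv2.imread('pics/t4.png')
cv2.imwrite('pics/c5.png',np.hstack([cv2.resize(a[150:250,290:390],(400,400),interpolation=3),cv2.resize(b[125:225,310:410],(400,400),interpolation=3)]))
```

```text
(no output)
```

View pics/c5.png

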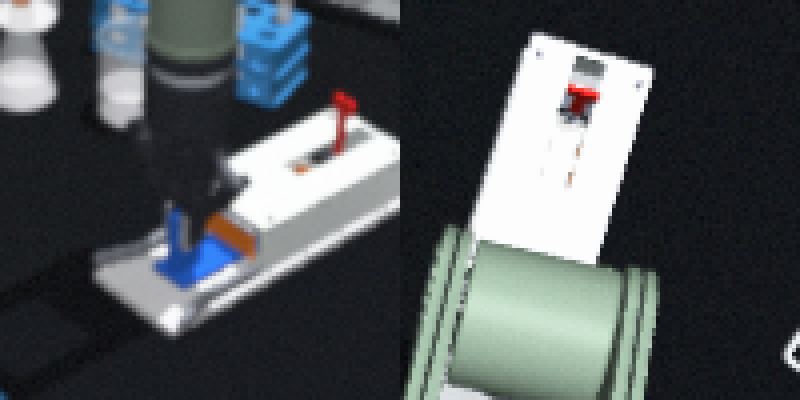

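The left crop shows the flap closed behind the body (orange at (232,237)) and the flag (345,100) now upright: it has begun to tip. The last few millimetres go slowly, by feel.

Request:
send_rows:
  increments:
    - [0, [0.00095, -0.0003, 0], [0, 0, 0]]
    - [0, [0.00095, -0.0003, 0], [0, 0, 0]]
    - [0, [0, 0, 0], [0, 0, 0]]

```text
time_s: 13.62
eef_pos: [0.5845, -0.0598, 0.045]
ee_rot: [0.987, -0.162, 0.0, -0.0]
wrist_force: [-0.3, 0.1, -1.6]
width: 0.128
gripper_force: 97.5
```

Request:
send_rows:
  increments:
    - [0, [0.00095, -0.0003, 0], [0, 0, 0]]
    - [0, [0.00095, -0.0003, 0], [0, 0, 0]]
    - [0, [0, 0, 0], [0, 0, 0]]

```text
time_s: 14.0
eef_pos: [0.5865, -0.0604, 0.045]
ee_rot: [0.987, -0.162, 0.0, -0.0]
wrist_force: [-0.2, 0.7, -2.1]
width: 0.127
gripper_force: 97.5
```

```bash
cat >> h.py <<'E'
def sflag(img):
    c=img.astype(int)[150:210,360:390]; m=(c[...,0]>90)&(c[...,0]>2.2*c[...,1])&(c[...,0]>2.2*c[...,2])
    v,u=np.nonzero(m); k=v<=v.min()+3; print('scene flag n',len(u),'top u',(u[k].mean()+360).round(2),'v',v.min()+150,'all',(u.mean()+360).round(2))
E
python3 -c "
from h import *
for n in('scene0','scene4','scene5'): sflag(np.load(n+'.npz')['c'])
sflag(take('scene','scene6')['color']); flag(5)"
```

```text
Traceback (most recent call last):
  File "h.py", line 23, in sflag
    v,u=np.nonzero(m); k=v<=v.min()+3; print('scene flag n',len(u),'top u',(u[k].mean()+360).round(2),'v',v.min()+150,'all',(u.mean()+360).round(2))
                            ~~~~~^^
ValueError: zero-size array to reduction operation minimum which has no identity
```

```bash
python3 -c "
from h import *
for n in('scene1','scene4','scene5'): sflag(np.load(n+'.npz')['c'])
sflag(take('scene','scene6')['color']); flag(5)"
```

```text
scene flag n 41 top u 377.15 v 172 all 376.93
scene flag n 42 top u 377.15 v 172 all 376.95
scene flag n 31 top u 375.26 v 173 all 375.29
scene flag n 26 top u 373.63 v 174 all 373.77
red n 12 u 353.92 v mean/min/max 150.17000000000002 149 151 eef [-0.0459  0.0023] F [0.67 0.31] -1.38
```

Request:
send_rows:
  increments:
    - [0, [0.00095, -0.0003, 0], [0, 0, 0]]
    - [0, [0.00095, -0.0003, 0], [0, 0, 0]]
    - [0, [0, 0, 0], [0, 0, 0]]

```text
time_s: 14.48
eef_pos: [0.5876, -0.0607, 0.0449]
ee_rot: [0.987, -0.162, -0.001, -0.0]
wrist_force: [-2.8, 1.2, 0.4]
width: 0.129
gripper_force: 97.8
```

```bash
python3 -c "
from h import *
sflag(take('scene','scene7')['color']); flag(6)"
```

```text
scene flag n 30 top u 373.26 v 174 all 373.47
red n 9 u 353.78 v mean/min/max 151.22 150 152 eef [-0.0446  0.0025] F [-3.56 -0.21] -0.88
```

Request:
send_rows:
  increments:
    - [0, [0.00095, -0.0003, 0], [0, 0, 0]]
    - [0, [0, 0, 0], [0, 0, 0]]

```text
time_s: 14.82
eef_pos: [0.5876, -0.0605, 0.0447]
ee_rot: [0.987, -0.162, -0.002, -0.0]
wrist_force: [-6.0, 2.8, 1.8]
width: 0.123
gripper_force: 98.1
```

Request:
send_rows:
  increments:
    - [0, [0, 0, -0.0006], [0, 0, 0]]
    - [0, [0, 0, 0], [0, 0, 0]]
    - [0, [0, 0, 0], [0, 0, 0]]
  squeeze: 20

```text
time_s: 15.2
eef_pos: [0.5876, -0.0605, 0.0443]
ee_rot: [0.987, -0.162, -0.002, -0.0]
wrist_force: [-7.5, 2.6, 3.0]
width: 0.123
gripper_force: 98.3
```

Request:
send_rows:
  increments:
    - [0.3, [0, 0, 0], [0, 0, 0]]
    - [0.5, [0, 0, 0], [0, 0, 0]]
    - [0.7, [0, 0, 0], [0, 0, 0]]
    - [0.7, [0, 0, 0], [0, 0, 0]]

```text
time_s: 15.7
eef_pos: [0.5897, -0.0615, 0.0446]
ee_rot: [0.987, -0.162, 0.0, 0.0]
wrist_force: [-0.2, 0.3, -0.4]
width: 0.704
gripper_force: 0.0
```

```bash
python3 -c "
from h import *
sflag(take('scene','scene8')['color']); flag(7)"
```

```text
scene flag n 30 top u 373.26 v 174 all 373.47
red n 8 u 353.62 v mean/min/max 151.25 150 152 eef [-0.0427  0.0023] F [0.11 0.36] -0.15
```

Released, and the flag is unchanged. Next I back straight up clear of the fin and look.

Request:
send_rows:
  increments:
    - [0.7, [0, 0, 0.02], [0, 0, 0]]
    - [0.7, [0, 0, 0.03], [0, 0, 0]]
    - [0.7, [0, 0, 0.04], [0, 0, 0]]
    - [0.7, [0, 0, 0.04], [0, 0, 0]]
    - [0.7, [0, 0, 0.03], [0, 0, 0]]

```text
time_s: 16.42
eef_pos: [0.5902, -0.0615, 0.2085]
ee_rot: [0.987, -0.162, 0.002, 0.0]
wrist_force: [0.6, 0.7, 0.2]
width: 0.702
gripper_force: 0.0
```

Request:
send_rows:
  increments:
    - [0.7, [-0.03, 0.03, 0.01], [0, 0, 0]]
    - [0.7, [-0.03, 0.04, 0], [0, 0, 0]]
    - [0.7, [-0.03, 0.04, 0], [0, 0, 0]]
    - [0.7, [-0.03, 0.04, 0], [0, 0, 0]]
    - [0.7, [0, 0, 0], [0, 0, 0]]

```text
time_s: 17.05
eef_pos: [0.4676, 0.0909, 0.2158]
ee_rot: [0.987, -0.16, 0.001, -0.0]
wrist_force: [-0.3, -0.5, 0.3]
width: 0.7
gripper_force: 0.0
```

Run:
```python
from h import *
sflag(take('scene','scene9')['color']); flag(9)
a=cv2.imread('pics/scene9.png'); b=cv2.imread('pics/t9.png')
cv2.imwrite('pics/c9.png',np.hstack([cv2.resize(a[155:255,300:400],(400,400),interpolation=3),cv2.resize(b[130:250,290:390],(400,480),interpolation=3)[40:440]]))
```

```text
scene flag n 31 top u 373.26 v 174 all 373.45
red n 10 u 353.8 v mean/min/max 151.1 150 152 eef [-0.2036  0.1071] F [ 0.18 -0.28] 0.39
```

View pics/c9.png

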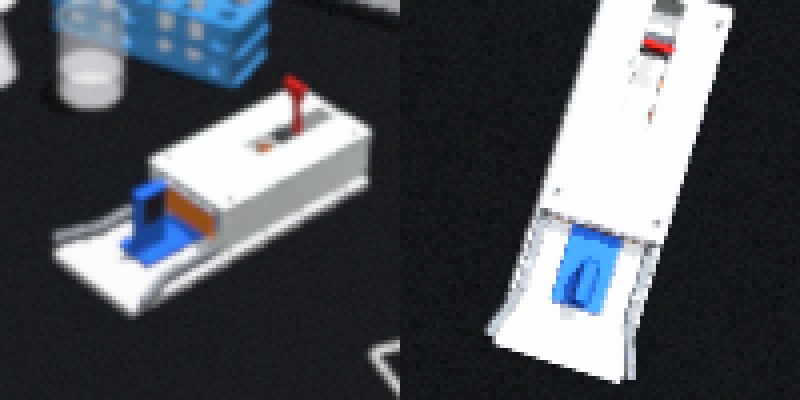

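The final view shows the flap shut (orange at (190,212)). The tongue and fin lie centred on the ledge, and the flag is tipped to the opening side, about 23 mm of head travel, or roughly 0.4 rad. The beaker has not moved. I hand the job in.

```bash
python3 -c "
from rig import close_job
print(close_job())"
```

```text
the job is handed in; nothing more can be done
None
```

The carrier is loaded: I felt it reach the hidden stop at about 7 N and released it. The last pictures show the red flag tipped, the flap shut behind the body, and the carrier centred and apparently flat; I handed the job in at about 17 s, and no verdict came back.

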